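# Clear the slideway and index the drilling carriage

## Robot

A 6-joint arm with a two-finger parallel gripper is mounted at the origin on the work surface. World frame = base frame: x ahead of the robot, y to its left, z up, the work surface at z = 0. Lengths are in m, angles in degrees, forces in N, time in s.
With the tool pointing down it reaches from about 0.25 to 0.85 m from the base axis. Payload 12.5 kg.
Tool frame: the origin (TCP) lies between the finger pads; the fingertips stand 25 mm ahead of it and the grasp point (between the pads) lies 6 mm ahead of it; z points along the fingers, y is the line along which they close (so a half turn about z gives the same grasp; the last joint's range is limited). The gripper opens to 93 mm and grips with 3 to 60 N. Pads are 15 mm wide; open, the fingers measure 128 mm over their backs; the gripper's body (75 mm by 188 mm) begins 65 mm behind the grasp point.
Start: joints at [-69.763, 20.094, 94.641, -0, 65.266, -4.847], TCP at [0.233, -0.498, 0.244] pointing down, gripper open.
Joint ranges: [-157.81, 157.81], [-45, 120.19], [0.68, 151.7], [-89.99, 269.99], [4.06, 180], [-164.3, 164.3]. Speed limits (degrees/s): [127.2, 127.2, 159.86, 180, 180, 180].

## Interface

Orientations are given as a 3x3 rotation matrix whose columns are the frame's x, y, z axes.
In Python, from workcell import manip, optics, workorder gives the robot as it stands. The module is installed in compiled form; this text tells all that it offers. Calls block until the motion is done:
- manip.move_to(position, orientation): joint-space move of the TCP to a pose.
- manip.move_straight(position, vel=0.15, attitude=None, threshold=None): straight line of the TCP; attitude=None keeps the orientation; vel is the mean speed in m/s. With threshold (N) it stops when the force on the tool has changed by that much, and returns True; else False.
- manip.goto_joints(angles): joint-space move.
- manip.grip(opening): opening from 0.0 (shut) to 1.0 (fully open); the grip force is fixed at half the most; returns when the fingers have stopped.
- manip.pause(seconds).
- manip.ik(position, orientation): joint angles nearest the present ones, or None.
- manip.read_state(): the state.
- optics.read_camera(name): name is "scene" or "side" or "wrist"; returns the picture (384x512x3 uint8, blue, green, red); there is no depth.
- optics.camera_info(name): a dict with "fx", "fy", "cx", "cy" (pixels), "origin" and "rotation" of the camera in the world. Camera axes: x right, y up, looking along -z (the intrinsics and any distortion apply to the point x, -y, -z); pixel columns grow to the right and rows downward; lengths in m; the calibration is good to about 2 mm. A picture is of the moment at which its call begins: read the wrist's pose just before it. camera_info takes no time and is no camera call; for the wrist camera it gives the pose at the moment of the call.
A pose or a line that the arm cannot do raises manip.IKError and nothing moves.
- workorder.job_done(): hands the job in; it is judged then, once.
The state is a dict: "time_s": time; "joint_positions": joint angles; "dq": joint speeds; "effort": joint torques, N m; "tool_pos": TCP position; "orientation": TCP orientation; "contact_force": force on the tool from outside, world axes, zero at the start; "moment": the same for the moment, N m; "finger_gap": opening from 0.0 (shut) to 1.0 (fully open); "finger_force": force on a finger pad.
Only numpy, scipy, OpenCV 4.12 (cv2) and the standard library are available. Lean on these libraries where they do the work, as an engineer would, in place of code of your own. Each camera call takes 0.05 s, during which the arm holds its last target. There are 200 camera calls.

## Task

Someone left a file lying across the slideway of the drill stand. Put it away first, standing blade down in the empty tin, then push the carriage along its slideway to the station under the drill until the spring catch holds it there, not past it. The tin must stay upright, and the small bottle, the wire spool and the parts tray must be left where they are.

Things in the scene. Friction and masses are not known exactly. Their poses are not given: they have to be found in the camera images.
- slide: Fixed green drill stand. Origin at table level right under the drill bit; y axis along the slideway from its start end (y -340) to the column (y +115, radius 14, 348 high), x across, z up. Base plate 110 wide, y -340 to +150, 18 thick. Two steel rails 14 wide centred at x +-36, tops 44 above the table.
- station (a point): The drilling station: where the middle of the carriage plate's top must be; x 0, y 0, z 60 of the slide.
- carriage (a joint): Carriage position along the slideway in m, growing towards the drill (slide +y): 0 at the start end, 0.290 at the drilling station, where a sprung ball drops into a gap under it and draws it the last 2 mm or so, 0.318 end stop beyond. The ball first resists at about 0.248 (4 to 5 N) and then holds at the station with about as much.
- push_plate (a point): Centre of the carriage's rear face (facing slide -y, away from the drill), the face to push: an upright plate 70 wide, 8 thick, 60 to 82 above the table, flush with the rear edge of the carriage. This point is 68 above the table, 35 behind the carriage's middle. Axes as the slide.
- file: The file, 175 long, 50 g, lying slantwise across both rails ahead of the carriage. Its x axis points along it to the blade tip, z up as it lies; origin on its underside. Square wooden handle 16 x 16 from x -90 to +5, brass collar 13 wide to x +16, flat steel blade 10 wide and 5 thick to x +85; balances at x -20.
- file_tip (a point): The tip of the file's blade, at x +85, z 2.5 of the file.
- file_butt (a point): The end of the file's wooden handle, at x -90, z 8 of the file.
- tin: Loose empty open aluminium tin, 95 high, tapered: outer radius 37 at the rim, about 30 at the foot, wall 3, floor 4 thick, 400 g. Origin at the centre of its underside, z up.
- bottle: Bystander: small amber bottle with a black cap, 40 across, 85 high. Origin at the centre of its underside.
- spool: Bystander: black wire spool, 52 across, 45 high. Origin at the centre of its underside.
- tray: Bystander: small grey open parts tray 50 x 70 x 30 high. Origin at the centre of its underside.
- head_edge (a point): Middle of the lower edge of the green drill head's front, at x 0, y -45, z 155 of the slide. The head spans x +-40, y -45 to +145, z 155 to 275 (motor on it to 325); under it the chuck, radius 18, down to 119 and the bit to 95. It overhangs the carriage's rear face by 10 at the station: an upright gripper would hit it, a leaning one clears.
- carriage_top (a point): Middle of the top of the carriage plate. Aluminium plate 100 across, 70 along the slideway, 46 to 60 above the table; on it a wood strip clamped with two black knobs, up to 82 above the table. Axes as the slide.

How it is judged (in metres and radians):
On the way, in this order (a step that is already met when the one before it is completed fails the run):
1. the file stands blade down in the tin, let go of (horizontal distance between file_tip and tin below 0.034 m and z of file_tip in the frame of tin between 0 and 0.03 m and angle between file's own x axis and vertical above 2.5 rad and angle between tin's own z axis and vertical below 0.1 rad and linear speed of file below 0.02 m/s and contact force between the fingers and file below 0.05 N), for 0.2 s.
2. the carriage is at the drilling station (value of joint carriage between 0.2865 and 0.2935 m), for 0.2 s.
At the end, for the whole second after the job is handed in: The file stands in the tin with its blade tip within 34 mm of the tin's axis and less than 30 mm above the tin's underside, leaning less than about 36 degrees; the tin is upright (within 0.1 rad); the carriage rests at 0.290 m within 3.5 mm; all is at rest (all of step 2 and horizontal distance between file_tip and tin below 0.034 m and z of file_tip in the frame of tin between 0 and 0.03 m and angle between file's own x axis and vertical above 2.5 rad and angle between tin's own z axis and vertical below 0.1 rad and linear speed of each of file, tin below 0.02 m/s and velocity of joint carriage between -0.01 and 0.01 m/s); the robot touches nothing.
It fails at once if the bottle is moved more than 25 mm or tipped (distance of bottle from where it was at the start of the episode above 0.025 m or angle between bottle's own z axis and vertical above 0.3 rad).
It fails at once if the spool is moved more than 25 mm or tipped (distance of spool from where it was at the start of the episode above 0.025 m or angle between spool's own z axis and vertical above 0.3 rad).
It fails at once if the tray is moved more than 25 mm or tipped (distance of tray from where it was at the start of the episode above 0.025 m or angle between tray's own z axis and vertical above 0.3 rad).
It also fails if it takes over 72 s, if anything falls off the work surface, if the arm or the gripper's body presses on something with over 40 N, if the wrist force passes 120 N, or if a joint passes its speed limit or range.

## Working session

There is one attempt and no reset: what is moved stays moved. The work goes in short steps, each a Python script; the robot and the scene stay as the last script left them, time stands still between calls to the robot, and variables do not carry over. Pictures are saved under pics/ and viewed, at most 10 in all, crops included, and the job is handed in when it is done.

```bash
mkdir -p pics
cat > h.py <<'E'
import numpy as np, cv2
from workcell import manip, optics, workorder
def ray(ci,u,v):
    d=np.array([(u-ci['cx'])/ci['fx'],-(v-ci['cy'])/ci['fy'],-1.0])
    if 'distortion' in ci and ci['distortion'] is not None:
        K=np.array([[ci['fx'],0,ci['cx']],[0,ci['fy'],ci['cy']],[0,0,1]])
        p=cv2.undistortPoints(np.array([[[u,v]]],float),K,np.array(ci['distortion'],float))[0,0]
        d=np.array([p[0],-p[1],-1.0])
    return np.array(ci['origin']),np.array(ci['rotation'])@d
def onz(ci,u,v,z):
    o,d=ray(ci,u,v); return o+d*(z-o[2])/d[2]
def proj(ci,P):
    p=np.array(ci['rotation']).T@(np.array(P)-ci['origin'])
    return np.array([ci['cx']+ci['fx']*p[0]/-p[2], ci['cy']-ci['fy']*p[1]/-p[2]])
E
python3 - <<'E'
from h import *
for n in ("scene","side","wrist"):
    ci=optics.camera_info(n); print(n,ci)
    cv2.imwrite(f'pics/{n}0.png',optics.read_camera(n))
E
```

```text
scene {'fx': 412.7483788476395, 'fy': 412.7483788476395, 'cx': 256.21734750485257, 'cy': 193.5391777809755, 'origin': array([1.22281089, 0.02829946, 0.95732565]), 'rotation': array([[ 0.1054128 , -0.7981991 ,  0.59309893],
       [ 0.99442541,  0.08610958, -0.06085422],
       [-0.00249772,  0.59620746,  0.80282652]])}
side {'fx': 478.2203445693989, 'fy': 478.2203445693989, 'cx': 255.4038979380626, 'cy': 194.2139177397974, 'origin': array([ 0.42624115, -0.83874794,  0.92540656]), 'rotation': array([[ 0.97881328,  0.14148535, -0.14800833],
       [-0.20447461,  0.63762283, -0.74271614],
       [-0.01070997,  0.75724436,  0.65304385]])}
wrist {'fx': 286.38467750370705, 'fy': 286.38467750370705, 'cx': 259.46258401385586, 'cy': 190.6696053805944, 'origin': array([ 0.2966501 , -0.46730878,  0.38400632]), 'rotation': array([[ 4.25160452e-01,  8.75307018e-01,  2.30382755e-01],
       [-9.05117942e-01,  4.11247035e-01,  1.07876726e-01],
       [-3.18969585e-04, -2.54388483e-01,  9.67102062e-01]])}
```

View pics/scene0.png

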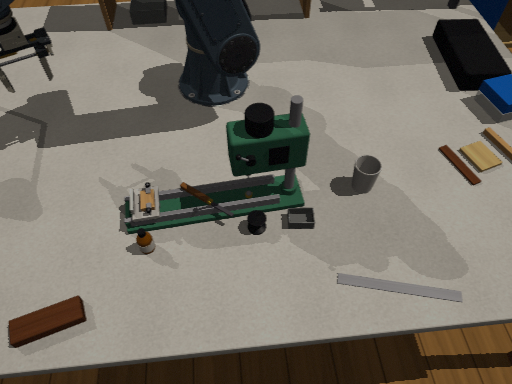

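View pics/side0.png

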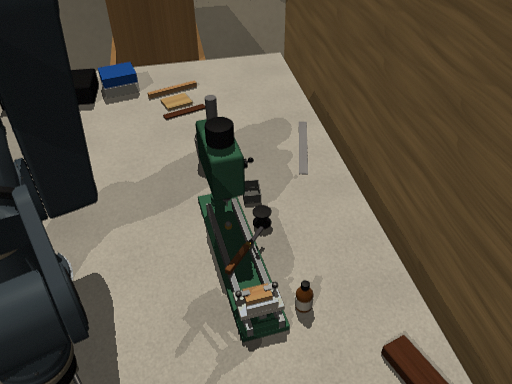

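The scene view shows the slide running from about (130,215) to (300,190), with the file from about (182,185) to (226,210). The tin is at (366,173), the bottle at (145,242), the spool at (257,222) and the tray at (301,218). I'll enlarge both views to get exact pixels.

Run:
```python
import cv2
a=cv2.imread('pics/scene0.png')[140:265,115:315]; cv2.imwrite('pics/s1.png',cv2.resize(a,None,fx=4,fy=4,interpolation=cv2.INTER_CUBIC))
a=cv2.imread('pics/side0.png')[190:345,190:320]; cv2.imwrite('pics/d1.png',cv2.resize(a,None,fx=3.8,fy=3.8,interpolation=cv2.INTER_CUBIC))
```

```text
(no output)
```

View pics/s1.png

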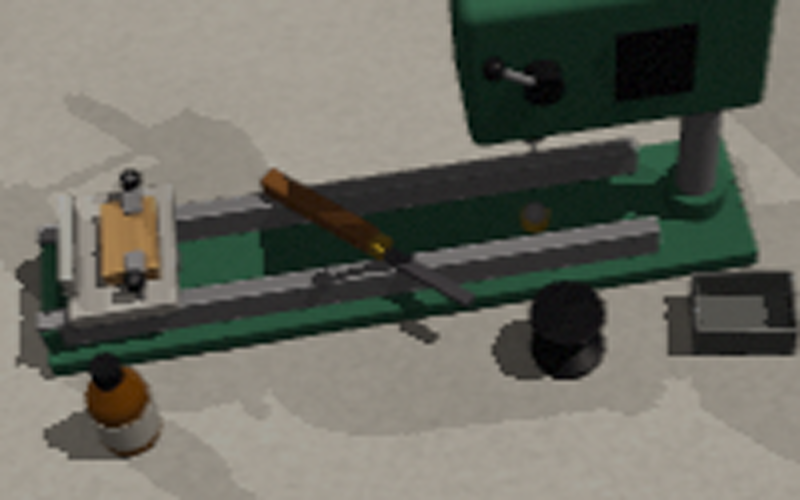

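View pics/d1.png

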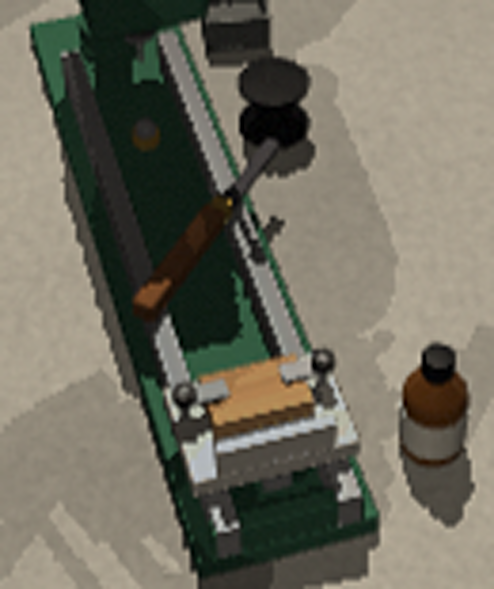

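The enlarged scene view shows these crop pixels:
- File butt near (270,182) and tip (470,300).
- Base plate corners at (52,365), (757,255) and (722,140).

The side crop shows the file butt at (150,300), its tip at (275,143), and base corners at (378,515) and (33,22). Next I'll triangulate these and fit the slide pose.

```bash
cat > m1.py <<'E'
from h import *
from scipy.optimize import least_squares
S=optics.camera_info('scene'); D=optics.camera_info('side')
cs=lambda x,y:((x+.5)/4-.5+115,(y+.5)/4-.5+140)
cd=lambda x,y:((x+.5)/3.8-.5+190,(y+.5)/3.8-.5+190)
pts=[(S,cs(52,364),(55,-340,18)),(S,cs(757,254),(55,150,18)),(S,cs(722,138),(-55,150,18)),
 (D,cd(378,512),(55,-340,18)),(D,cd(33,22),(-55,150,18)),(D,cd(196,558),(-55,-340,18))]
W=[onz(c,*p,q[2]/1e3)[:2] for c,p,q in pts]; L=np.array([q[:2] for _,_,q in pts])/1e3; W=np.array(W)
def f(p):
    c,s=np.cos(p[2]),np.sin(p[2]); return (L@np.array([[c,s],[-s,c]])+p[:2]-W)
r=least_squares(lambda p:f(p).ravel(),[.5,0,0]); print('slide',r.x[:2],np.degrees(r.x[2])); print((f(r.x)*1e3).round(1))
def tri(p,q):
    o1,d1=ray(S,*p);o2,d2=ray(D,*q)
    t=np.linalg.lstsq(np.c_[d1,-d2],o2-o1,rcond=None)[0]; a,b=o1+d1*t[0],o2+d2*t[1]
    return (a+b)/2,np.linalg.norm(a-b)
print('tip',tri(cs(470,300),cd(275,143)),onz(S,*cs(470,300),.0465),onz(D,*cd(275,143),.0465))
# butt-end top middle
print('butt',tri(cs(270,180),cd(148,296)),onz(S,*cs(270,180),.056),onz(D,*cd(148,300),.052))
print('collar',tri(cs(379,247),cd(226,203)))
print('carr rear near top',onz(S,*cs(68,337),.06))
print('bottle',onz(S,*cs(105,370),.085),'spool top',onz(S,*cs(567,305),.045),onz(D,*cd(275,80),.045))
print('tray',onz(S,*cs(745,275),.03))
c=proj(D,[.4,.28,.05]);
im=cv2.imread('pics/scene0.png'); a=im[145:205,340:395]; cv2.imwrite('pics/t.png',cv2.resize(a,None,fx=8,fy=8,interpolation=cv2.INTER_CUBIC))
E
python3 m1.py
```

```text
slide [0.53455297 0.07885017] 4.328472844315835
[[ 0.7 -2.5]
 [ 1.9  4.6]
 [-2.1  3.7]
 [ 0.5 -2.7]
 [-0.6  0.4]
 [-0.3 -3.4]]
tip (array([0.61442392, 0.02624055, 0.04894172]), np.float64(0.0010908969761613094)) [0.61226054 0.02656125 0.0465    ] [0.61526039 0.0280831  0.0465    ]
butt (array([ 0.50740815, -0.10231865,  0.0615868 ]), np.float64(0.0028659562777533323)) [ 0.50442304 -0.10389667  0.056     ] [ 0.50687105 -0.0959381   0.052     ]
collar (array([ 0.5699965 , -0.03069487,  0.05742989]), np.float64(0.0011021251256996426))
carr rear near top [ 0.62212694 -0.23228928  0.06      ]
bottle [ 0.66563783 -0.2005822   0.085     ] spool top [0.62209176 0.09010605 0.045     ] [0.62925798 0.09177104 0.045     ]
tray [0.60086135 0.21426666 0.03      ]
```

View pics/t.png

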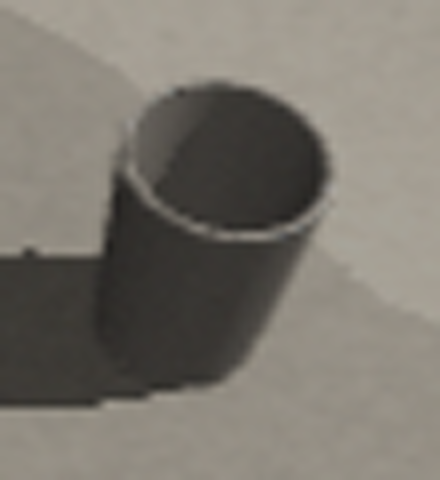

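The tin crop shows the rim ellipse centred near (227,160), with its top at 80 and bottom at 240. The tin is upright and empty. Next I'll find its position and move the wrist camera over the file to refine.

```bash
cat >> h.py <<'E'
def dn(yaw,s=1):  # tool down, tool x along yaw(deg)
    a=np.radians(yaw); x=np.array([np.cos(a),np.sin(a),0])*s; z=np.array([0,0,-1.]); return np.c_[x,np.cross(z,x),z]
def hor(yaw,th,s): # tool z along yaw tilted down th; s*toolx = file x (down)
    a,t=np.radians([yaw,th]); h=np.array([np.cos(a),np.sin(a),0]); u=np.array([0,0,1.])
    z=h*np.cos(t)-u*np.sin(t); x=s*(-h*np.sin(t)-u*np.cos(t)); return np.c_[x,np.cross(z,x),z]
E
python3 - <<'E'
from h import *
S=optics.camera_info('scene')
ct=lambda x,y:((x+.5)/8-.5+340,(y+.5)/8-.5+145)
c=onz(S,*ct(227,160),.095); print('tin',c)
for p in [(122,160),(331,160),(230,80),(235,240)]: print(np.linalg.norm((onz(S,*ct(*p),.095)-c)[:2]))
print(manip.read_state()['orientation'])
f=np.array([np.cos(np.radians(50.5)),np.sin(np.radians(50.5))])
g=np.array([.5054,-.1005])+.032*f
tip=c[:2]
for s in (1,-1):
    print(s,'grasp',manip.ik([*g,.072],dn(50.5,s)), manip.ik([*g,.25],dn(50.5,s)))
    for yaw in range(0,360,20):
        R=hor(yaw,18,s); fx=s*R[:,0]; T=np.array([*tip,.007])-R[:,2]*.02-fx*.143-.008*np.array([np.cos(np.radians(yaw)),np.sin(np.radians(yaw)),0])
        q=manip.ik(T,R); q2=manip.ik(T+[0,0,.2],R)
        if q is not None and q2 is not None: print(yaw,np.round(q),np.round(q2))
E
```

```text
tin [0.52017212 0.40878696 0.095     ]
0.035974425825413554
0.03562441697654009
0.037384202493153995
0.03549710116280099
[[ 9.05690864e-01  4.23938634e-01 -3.05273075e-04]
 [ 4.23938739e-01 -9.05690517e-01  7.95640469e-04]
 [ 6.08198046e-05 -8.50021386e-04 -9.99999637e-01]]
1 grasp [-1.32269157e+01  3.21078219e+01  1.04672369e+02 -2.54444375e-14
  4.32198086e+01  2.62730843e+01] [-1.32269157e+01  1.77545337e+01  9.69929152e+01 -2.54444375e-14
  6.52525511e+01  2.62730843e+01]
0 [ 49.  41. 109. 241.  54.  62.] [ 49.  21. 105. 261.  46.  32.]
20 [ 41.  38. 116. 207.  49.  78.] [ 41.  16. 112. 229.  27.  51.]
40 [ 31.  38. 119. 169.  49.  95.] [ 31.  14. 114. 157.  22. 109.]
60 [ 22.  39. 115. 133.  53. 110.] [ 22.  16. 111. 110.  38. 142.]
80 [ 16.  42. 107. 103.  61. 122.] [ 16.  22. 103.  89.  59. 149.]
100 [ 14.  46.  96.  82.  73. 130.] [ 14.  29.  92.  76.  77. 151.]
120 [ 15.  51.  83.  67.  88. 134.] [ 15.  36.  79.  67.  95. 151.]
140 [ 17.  58.  69.  55. 103. 134.] [ 17.  44.  65.  60. 112. 149.]
160 [ 21.  64.  55.  45. 119. 131.] [ 21.  52.  51.  54. 129. 146.]
180 [ 26.  70
[... 1425 characters left out ...]
129. -34.]
180 [ 26.  70.  43.  34. 133. -57.] [ 26.  59.  37.  46. 145. -41.]
200 [ 31.  74.  33.  17. 144. -73.] [ 31.  64.  27.  29. 159. -60.]
220 [ 36.  75.  30.  -8. 146. -98.] [  36.   66.   23.  -14.  163. -105.]
240 [  41.   73.   34.  -29.  140. -119.] [  41.   63.   28.  -44.  153. -137.]
260 [  45.   69.   45.  -43.  127. -131.] [  45.   57.   40.  -53.  137. -147.]
280 [  49.   63.   58.  -52.  111. -136.] [  49.   50.   53.  -59.  121. -151.]
300 [  52.   56.   72.  -62.   95. -137.] [  52.   43.   68.  -65.  103. -153.]
320 [  54.   50.   85.  -75.   80. -135.] [  54.   35.   82.  -72.   85. -154.]
340 [  53.   45.   98.  267.   65. -129.] [  53.   27.   94.  -83.   66. -153.]
```

Run:
```python
from h import *
manip.move_to([.526,-.076,.2],dn(50.5,-1))
print(manip.read_state()['time_s'])
ci=optics.camera_info('wrist'); im=optics.read_camera('wrist'); cv2.imwrite('pics/w1.png',im)
np.savez('w1.npz',**{k:np.array(v) for k,v in ci.items()})
for P in [(.6144,.0262,.0465),(.505,-.1025,.052)]: print(proj(ci,P))
```

```text
2.3667
[256.43441051 295.95033982]
[258.46916596 152.65016511]
```

View pics/w1.png

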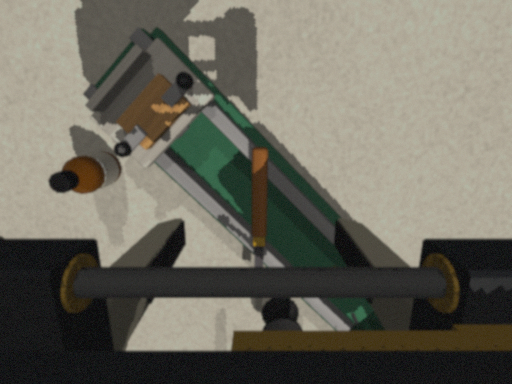

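The wrist view shows the handle from (260,150) down to the collar near (258,243), almost vertical in the image and between the fingers. I'll refine the axis with a brown mask, then grasp.

Run:
```python
from h import *
ci=dict(np.load('w1.npz')); im=cv2.imread('pics/w1.png')
hsv=cv2.cvtColor(im,cv2.COLOR_BGR2HSV)
m=cv2.inRange(hsv,(3,90,30),(25,255,255)); m[:, :235]=0; m[:,290:]=0; m[265:]=0; m[:140]=0
ys,xs=np.nonzero(m); print(xs.min(),xs.max(),ys.min(),ys.max())
C=[]
for v in (170,185,200,215,230):
    r=xs[ys==v]; c=r.mean(); p=onz(ci,c,v,.060); C.append(p); 
    w=np.linalg.norm(onz(ci,r.max()+.5,v,.06)-onz(ci,r.min()-.5,v,.06)); print(v,r.min(),r.max(),p.round(4),round(w,4))
C=np.array(C); d=C[-1]-C[0]; print('yaw',np.degrees(np.arctan2(d[1],d[0])))
for v in (ys.min(),ys.min()+4): print('butt',onz(ci,260,v,.06).round(4))
print('collar end/handle',onz(ci,258,ys.max(),.0585).round(4))
S=optics.camera_info('scene')
```

```text
251 268 147 247
170 252 266 [ 0.5149 -0.0896  0.06  ] 0.0149
185 252 266 [ 0.5247 -0.0778  0.06  ] 0.0151
200 252 266 [ 0.5347 -0.0656  0.06  ] 0.0153
215 252 266 [ 0.545  -0.0531  0.06  ] 0.0155
230 252 265 [ 0.556  -0.0406  0.06  ] 0.0147
yaw 50.00838892567851
butt [ 0.4997 -0.1065  0.06  ]
butt [ 0.5022 -0.1035  0.06  ]
collar end/handle [ 0.5693 -0.0254  0.0585]
```

Run:
```python
from h import *
R=dn(50.0,-1)
manip.move_to([.5232,-.0796,.15],R)
print(manip.move_straight([.5232,-.0796,.072],vel=.08,threshold=6))
s0=manip.read_state(); print(s0['tool_pos'],s0['contact_force'])
manip.grip(0.0); s=manip.read_state(); print(s['finger_gap']*93,s['finger_force'])
manip.move_straight([.5232,-.0796,.30],vel=.15)
s=manip.read_state(); print(s['time_s'],s['finger_gap']*93,s['finger_force'],s['contact_force']-s0['contact_force'])
cv2.imwrite('pics/w2.png',optics.read_camera('wrist'))
```

```text
False
[ 0.52352393 -0.07967643  0.07247814] [0.11679083 0.68488639 0.77143324]
15.728408022708937 29.99495565891266
6.7 15.681574627940792 29.99454438686371 [ 0.58337047 -0.88013766 -1.15774377]
```

View pics/w2.png

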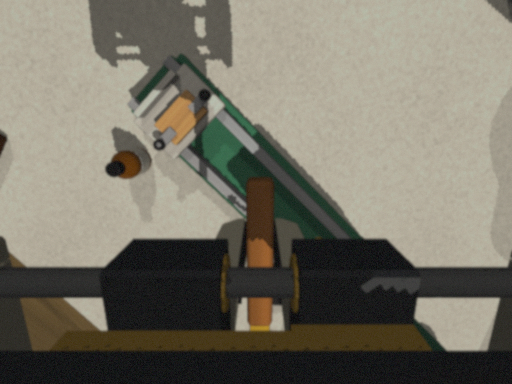

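The file is held square, with its butt at about (260,181) and its collar at (260,328). Next I'll check those against the grasp, carry the file high over to the tin, and look at the tin from above.

Run:
```python
from h import *
s=manip.read_state(); ci=optics.camera_info('wrist'); T=np.array(s['tool_pos']); R=np.array(s['orientation'])
for p in [(260,181),(260,328)]: print((R.T@(onz(ci,*p,T[2]-.012)-T)).round(4))
tin=np.array([.5202,.4088])
manip.move_straight([.5232,-.0796,.45],vel=.2)
for yaw in (140,110,80):
    Rn=dn(yaw,-1); P=np.array([*tin,.45])-.071*Rn[:,0]; q=manip.ik(P,Rn); print(yaw,None if q is None else np.round(q))
    if q is not None and abs(q[5])<160:
        manip.move_to(P,Rn); break
ci=optics.camera_info('wrist'); im=optics.read_camera('wrist'); cv2.imwrite('pics/w3.png',im); np.savez('w3.npz',**{k:np.array(v) for k,v in ci.items()})
print(manip.read_state()['time_s'], proj(ci,[*tin,.095]),proj(ci,[*tin,0]))
```

```text
[0.0349 0.0009 0.012 ]
[-0.06    0.0011  0.012 ]
140 None
110 [  40.   30.   51.   -0.   98. -160.]
80 [  38.   35.   44.   -0.  101. -132.]
9.7083 [259.81099589 115.24331912] [259.75942831 115.34190033]
```

View pics/w3.png

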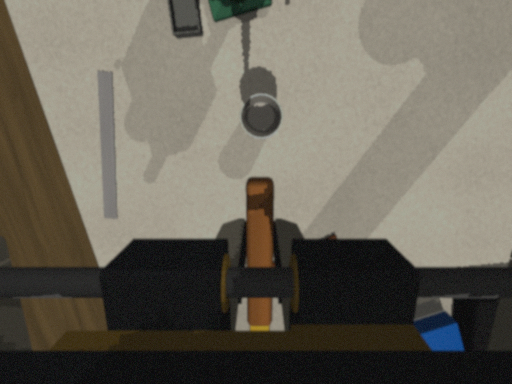

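The rim is centred at about (261.5,115.5), within 3 mm of the prediction, so I'll adopt this value. The file offset in the grip is confirmed: butt +35 mm, collar start −60 mm. Next I'll tilt it upright and lower it.

Run:
```python
from h import *
ci=dict(np.load('w3.npz')); tin=onz(ci,261.4,115.5,.095)[:2]; print('tin',tin); np.save('tin.npy',tin)
yaw,th=320,18; R=hor(yaw,th,-1); h=np.array([np.cos(np.radians(yaw)),np.sin(np.radians(yaw)),0])
tipL=np.array([-.1405,.001,.020])
def T(z): return np.array([*tin,z])-.008*h-R@tipL
print(T(.24),manip.ik(T(.24),R)); 
manip.move_to(T(.24),R)
manip.move_straight(T(.11),vel=.15)
print(manip.read_state()['time_s'],manip.read_state()['joint_positions'])
a=optics.read_camera('scene')[100:215,320:430]; b=optics.read_camera('side')[40:200,130:260]
S=optics.camera_info('scene')
print(proj(S,T(.11)+R@tipL)-[320,100])
cv2.imwrite('pics/p1.png',np.hstack([cv2.resize(a,(480,502),interpolation=cv2.INTER_CUBIC),]))
```

```text
tin [0.51765016 0.40967243]
[0.53085282 0.39989948 0.37980378] [  53.88553684   33.02749554   80.10312461  -71.93527407   86.43822707
 -156.82011092]
11.875 [  53.88194035   41.78599781   84.71465423  -73.20568245   82.39580543
 -143.91001764]
[50.43693747 58.39264733]
```

View pics/p1.png

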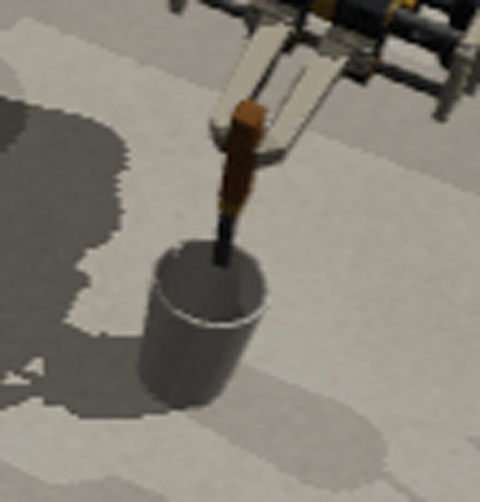

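The tip is at crop (220,265), just over the tin mouth and within about 2 px of the prediction. I'll lower it, release and back off.

Run:
```python
from h import *
s=manip.read_state(); P=np.array(s['tool_pos']); R=np.array(s['orientation'])
manip.move_straight(P-[0,0,.085],vel=.1)
print(manip.move_straight(P-[0,0,.108],vel=.02,threshold=2.5), manip.read_state()['tool_pos']-P, manip.read_state()['contact_force'])
manip.grip(0.6); manip.pause(.3)
Q=np.array(manip.read_state()['tool_pos'])
manip.move_straight(Q-R[:,2]*.10,vel=.12)
manip.move_straight(Q-R[:,2]*.10+[0,0,.15],vel=.2)
print(manip.read_state()['time_s'])
a=optics.read_camera('scene')[100:215,320:430]
cv2.imwrite('pics/p2.png',cv2.resize(a,(480,502),interpolation=cv2.INTER_CUBIC))
```

```text
True [ 8.79957742e-05 -2.05917195e-04 -1.05880376e-01] [ 0.80560096 -0.39641857  4.02535193]
16.925
```

View pics/p2.png

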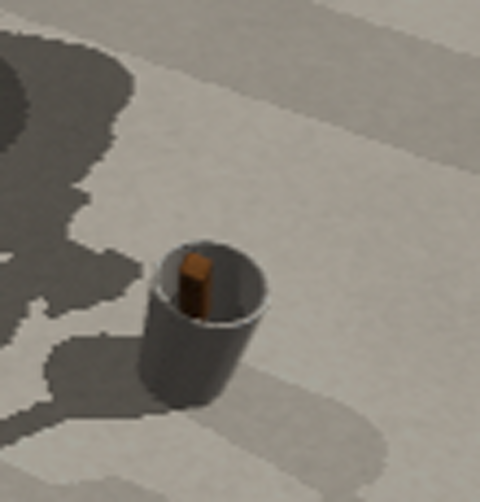

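The file stands in the tin, with its butt at crop (200,260) leaning on the rim and the tin upright. Next is the push, with the tool leaning back 40° and the force logged along the way.

```bash
cat >> h.py <<'E'
SY=np.radians(4.33); SO=np.array([.5346,.0789,0]); SR=np.array([[np.cos(SY),-np.sin(SY),0],[np.sin(SY),np.cos(SY),0],[0,0,1]])
def w(p): return SO+SR@np.array(p)
def pushR(sg,a=40):
    a=np.radians(a); z=np.array([0,np.sin(a),-np.cos(a)]); y=np.array([sg,0,0.]); return SR@np.c_[np.cross(y,z),y,z]
def PT(c,x=-.010): # TCP with finger front corner on the rear face when carriage joint = c
    return w([x,-.290+c-.035-.0218,.083])
E
python3 - <<'E'
from h import *
S=optics.camera_info('scene'); t=np.load('tin.npy')
print('butt rel tin',onz(S,365.5,159.3,.175)[:2]-t)
st=manip.read_state(); print(st['tool_pos'])
manip.move_to([.40,.40,.45],dn(80,-1)); manip.grip(0.0)
manip.move_to([.45,-.2,.45],dn(0,1) if manip.ik([.45,-.2,.45],dn(0,1)) is not None else dn(50,-1))
print(manip.read_state()['time_s'])
for sg in (1,-1):
    for p in (PT(-.04)+[0,0,.15],PT(-.04),PT(0),PT(.29)):
        q=manip.ik(p,pushR(sg)); print(sg,None if q is None else np.round(q))
E
```

```text
butt rel tin [ 0.05006389 -0.0376514 ]
[0.45784249 0.46063166 0.32378943]
21.85
1 [-43.  43.  66.  26. 101. -50.]
1 [-43.  53.  70.  26.  89. -56.]
1 [-41.  51.  75.  27.  85. -55.]
1 [-19.  39. 101.  40.  65. -49.]
-1 [-43.  43.  66.  26. 101. 130.]
-1 [-43.  53.  70.  26.  89. 124.]
-1 [-41.  51.  75.  27.  85. 125.]
-1 [-19.  39. 101.  40.  65. 131.]
```

Run:
```python
from h import *
R=pushR(-1)
manip.move_to(PT(-.04)+[0,0,.15],R); manip.move_straight(PT(-.04),vel=.15); manip.pause(.2)
s=manip.read_state(); print(s['time_s'],s['finger_gap']); f0=np.array(s['contact_force'])
hit=manip.move_straight(PT(.03),vel=.02,threshold=1.5)
s=manip.read_state(); p=SR.T@(np.array(s['tool_pos'])-SO)
print(hit,'c=',p[1]+.290+.035+.0218,p,SR.T@(s['contact_force']-f0),s['time_s'])
np.savez('f0.npz',f0=f0)
```

```text
24.3167 0.006776610584541127
False c= 0.029979285297122724 [-0.00999736 -0.31682071  0.08301193] [-1.61204728 -0.93780573 -0.57421323] 27.9667
```

```bash
cat >> h.py <<'E'
def wood(im,c):  # carriage wood strip centroid along the slide (scene view)
    S=optics.camera_info('scene'); hsv=cv2.cvtColor(im,cv2.COLOR_BGR2HSV)
    m=cv2.inRange(hsv,(8,80,110),(22,200,255)); m[:150]=0; m[235:]=0; m[:,:120]=0; m[:,310:]=0
    n,l,st,ce=cv2.connectedComponentsWithStats(m); i=1+np.argmax(st[1:,4]) if n>1 else 0
    p=SR.T@(onz(S,*ce[i],.075)-SO); return p.round(4),int(st[i,4])
E
python3 - <<'E'
from h import *
print(wood(cv2.imread('pics/scene0.png'),0)); im=optics.read_camera('scene'); print(wood(im,0))
E
```

```text
(array([ 0.0014, -0.2745,  0.075 ]), 213)
(array([ 0.0007, -0.2509,  0.075 ]), 215)
```

```bash
cat > st.py <<'E'
import sys
from h import *
f0=np.load('f0.npz')['f0']; a,b,d=map(float,sys.argv[1:4])
for c in np.arange(a,b+1e-6,d):
    manip.move_straight(PT(c),vel=.02)
    F=[SR.T@(np.array(manip.read_state()['contact_force'])-f0)]
    manip.pause(.04); s=manip.read_state(); F.append(SR.T@(np.array(s['contact_force'])-f0)); F=np.mean(F,0)
    p=SR.T@(np.array(s['tool_pos'])-SO); print(round(c*1e3,1),round((p[1]+.3468)*1e3,2),F.round(1))
print(s['time_s'],wood(optics.read_camera('scene'),0))
E
python3 - <<'E'
from h import *
manip.move_straight(PT(.225),vel=.06); manip.pause(.1)
print(manip.read_state()['time_s'],wood(optics.read_camera('scene'),0))
E
python3 st.py .228 .276 .003
```

```text
31.5167 (array([-0.097, -0.168,  0.075]), 38)
228.0 228.18 [0.1 0.3 0. ]
231.0 231.13 [ 0.7 -0.2 -0.3]
234.0 234.1 [-0.1 -0.3 -0.8]
237.0 237.14 [-0.4  0.1  0.4]
240.0 240.11 [-0.1  0.   0.9]
243.0 243.13 [-0.5  0.  -0.3]
246.0 246.07 [ 0.3 -0.1 -0. ]
249.0 249.06 [-0.4 -1.5 -0. ]
252.0 252.24 [-0.3  0.2 -0.4]
255.0 255.15 [ 0.  -0.6  0.4]
258.0 258.19 [ 0.6 -0.3 -0.9]
261.0 261.14 [-0.2 -0.  -0.1]
264.0 264.18 [-0.7  0.  -0.2]
267.0 267.19 [-0.3 -0.7 -0.1]
270.0 270.15 [-0.8 -0.2 -0.5]
273.0 273.18 [-0.9 -0.4 -0.6]
276.0 276.15 [-0.6 -0.6  0.2]
37.375 (array([-0.0984, -0.1112,  0.075 ]), 32)
```

Run:
```python
from h import *
for n in ('scene','side'):
    im=optics.read_camera(n); cv2.imwrite(f'pics/{n}5.png',im); ci=optics.camera_info(n)
    hsv=cv2.cvtColor(im,cv2.COLOR_BGR2HSV); m=cv2.inRange(hsv,(6,90,40),(22,255,255))
    N,l,st,ce=cv2.connectedComponentsWithStats(m)
    for i in range(1,N):
        p=SR.T@(onz(ci,*ce[i],.075)-SO)
        if st[i,4]>8 and abs(p[0])<.12 and -.4<p[1]<.15: print(n,ce[i].round(1),st[i],p.round(4))
    for y in (-.06,-.03,0,.03): print(y,proj(ci,w([0,y,.075])).round(1))
```

```text
scene [203.8 162.4] [201 150   6  25  60] [-0.0972 -0.1123  0.075 ]
scene [211.6 173.9] [209 173   6   3  13] [-0.0513 -0.0954  0.075 ]
scene [246.6 184.5] [240 175  16  21 210] [ 0.0027 -0.0065  0.075 ]
scene [196.8 185.6] [195 184   5   4   9] [-0.0182 -0.1396  0.075 ]
-0.06 [226.9 186.5]
-0.03 [237.9 184.9]
0 [248.8 183.4]
0.03 [259.7 181.8]
side [304.  294.9] [296 287  17  16 198] [ 0.0959 -0.3115  0.075 ]
side [302.6 310.6] [296 307  15   6  26] [ 0.0786 -0.3491  0.075 ]
-0.06 [233.3 226.3]
-0.03 [230.5 218.4]
0 [227.7 210.8]
0.03 [225.1 203.5]
```

The bump at 249 agrees with the ball's stated position of 248, so the calibration is good. I'll continue in 1 mm steps, tracking the wood strip for the jump at the catch.

```bash
cat > st2.py <<'E'
import sys
from h import *
f0=np.load('f0.npz')['f0']; a,b,d=map(float,sys.argv[1:4]); S=optics.camera_info('scene')
def carr():
    m=cv2.inRange(cv2.cvtColor(optics.read_camera('scene'),cv2.COLOR_BGR2HSV),(6,90,40),(22,255,255))[165:205,232:285]
    ys,xs=np.nonzero(m); return (SR.T@(onz(S,xs.mean()+232,ys.mean()+165,.075)-SO))[1],len(xs)
for c in np.arange(a,b+1e-6,d):
    manip.move_straight(PT(c),vel=.02); F=[]
    for _ in range(4): manip.pause(.02); F.append(SR.T@(np.array(manip.read_state()['contact_force'])-f0))
    y,n=carr(); print(round(c*1e3,1),np.mean(F,0).round(1),round(y*1e3,2),n)
print(manip.read_state()['time_s'])
E
python3 st2.py .277 .286 .001
```

```text
277.0 [-0.2 -1.8 -0.1] -6.15 212
278.0 [-0.2 -1.5 -0.3] -5.25 215
279.0 [-0.2 -1.9 -0. ] -3.69 215
280.0 [-0.5 -1.1 -0.4] -2.82 217
281.0 [ 0.1 -0.3 -0.1] -1.75 219
282.0 [ 0.1 -0.8 -0. ] -0.79 215
283.0 [-0.  -0.2  0. ] 0.44 220
284.0 [ 0.2 -0.3 -0.2] 1.65 214
285.0 [ 0.   0.4 -0.2] 2.43 210
286.0 [ 0.1 -0.  -0.3] 3.53 216
41.1917
```

```bash
python3 st2.py .2867 .2895 .0007
```

```text
286.7 [ 0.1 -0.7  0.2] 3.74 213
287.4 [ 0.5 -1.7 -0.1] 4.75 211
288.1 [-0.1 -2.6  0.1] 5.03 207
288.8 [-0.8 -4.5  0.1] 5.3 211
289.5 [-0.7 -5.3  0.1] 5.74 212
43.025
```

Resistance rises from 287 to 5 N, after a force-free stretch from 281 to 286. This suggests the catch already holds, so I'll back off and see where the carriage settles.

```bash
python3 st2.py .286 .286 .001; python3 st2.py .280 .280 .001;python3 st2.py .270 .270 .001
```

```text
286.0 [ 0.5 -0.4 -0.1] 5.39 209
43.4667
280.0 [ 0.5  0.2 -0.3] 5.57 212
44.0333
270.0 [ 0.2  0.3 -0.5] 5.58 210
44.8
```

```bash
cat > m2.py <<'E'
from h import *
S=optics.camera_info('scene'); D=optics.camera_info('side')
cs=lambda x,y:((x+.5)/4-.5+115,(y+.5)/4-.5+140)
cd=lambda x,y:((x+.5)/3.8-.5+190,(y+.5)/3.8-.5+190)
sl=lambda P:(SR.T@(P-SO)).round(4)
o1,d1=ray(S,*cs(535,217));o2,d2=ray(D,*cd(146,133))
t=np.linalg.lstsq(np.c_[d1,-d2],o2-o1,rcond=None)[0]; print('ball',sl(o1+d1*t[0]),sl(o2+d2*t[1]))
print('bit tip',sl(onz(S,*cs(533,148),.095)))
print('near rail end',sl(onz(S,*cs(660,221),.044)),'far',sl(onz(S,*cs(636,145),.044)))
print('rear near base',sl(onz(S,*cs(52,364),.018)))
im0=cv2.imread('pics/scene0.png'); im1=optics.read_camera('scene'); cv2.imwrite('pics/scene6.png',im1)
for im,lo,hi in ((im0,-.34,-.22),(im1,-.06,.06)):
    g=cv2.cvtColor(im,cv2.COLOR_BGR2GRAY).astype(np.float32)
    for x in (.044,.040):
        ys=np.arange(lo,hi,.003); uv=np.array([proj(S,w([x,y,.06])) for y in ys],np.float32)
        print(x,[(int(round(y*1e3)),int(v)) for y,v in zip(ys,cv2.remap(g,uv[:,0],uv[:,1],cv2.INTER_LINEAR).ravel())])
E
python3 m2.py
```

```text
ball [-0.0013 -0.0019  0.0258] [-0.0019 -0.0013  0.0262]
bit tip [-0.0076 -0.001   0.095 ]
near rail end [0.0311 0.08   0.044 ] far [-0.0377  0.0776  0.044 ]
rear near base [ 0.0544 -0.3375  0.018 ]
0.044 [(-340, 84), (-337, 99), (-334, 119), (-331, 88), (-328, 102), (-325, 126), (-322, 109), (-319, 74), (-316, 113), (-313, 159), (-310, 155), (-307, 145), (-304, 141), (-301, 143), (-298, 143), (-295, 144), (-292, 153), (-289, 155), (-286, 138), (-283, 128), (-280, 113), (-277, 104), (-274, 128), (-271, 128), (-268, 123), (-265, 141), (-262, 145), (-259, 145), (-256, 143), (-253, 146), (-250, 151), (-247, 120), (-244, 98), (-241, 105), (-238, 104), (-235, 106), (-232, 106), (-229, 106), (-226, 106), (-223, 106), (-220, 105)]
0.04 [(-340, 84), (-337, 89), (-334, 73), (-331, 43), (-328, 46), (-325, 46), (-322, 43), (-319, 47), (-316, 107), (-313, 158), (-310, 146), (-307, 138), (-304, 141), (-301, 143), (-298, 142), (-295, 144), (-292, 149), (-289, 120), (-286, 84), (-283, 85), (-280, 83), (-277, 82), (-274, 69), (-271, 57), (-268, 96), (-265, 138), (-262, 145), (-259, 145), (-256, 143)
[... 352 characters left out ...]
159), (-9, 169), (-6, 168), (-3, 149), (0, 135), (3, 137), (6, 166), (9, 177), (12, 169), (15, 161), (18, 158), (21, 158), (24, 156), (27, 158), (30, 164), (33, 164), (36, 116), (39, 121), (42, 120), (45, 127), (48, 135), (51, 135), (54, 135), (57, 135)]
0.04 [(-60, 100), (-57, 89), (-54, 71), (-51, 66), (-48, 52), (-45, 48), (-42, 47), (-39, 49), (-36, 75), (-33, 130), (-30, 156), (-27, 153), (-24, 154), (-21, 159), (-18, 159), (-15, 158), (-12, 165), (-9, 171), (-6, 126), (-3, 94), (0, 94), (3, 98), (6, 93), (9, 87), (12, 102), (15, 138), (18, 160), (21, 161), (24, 160), (27, 158), (30, 160), (33, 153), (36, 133), (39, 122), (42, 120), (45, 116), (48, 123), (51, 131), (54, 140), (57, 135)]
```

Everything agrees that the carriage is held at the station:
- The plate's edges now lie at −35 and +35 mm of the slide fit.
- The fit is off by about 1–2 mm at the bit and ball, so the joint reads about 0.290–0.292.
- A stiff hold of about 5 N appeared right there, and the carriage stayed put when I backed off.

I'll retreat, confirm nothing shifted, and hand in.

```bash
python3 st2.py .20 .20 .001
python3 - <<'E'
from h import *
p=np.array(manip.read_state()['tool_pos']); manip.move_straight(p+[-.03,-.03,.12],vel=.15); manip.pause(.5)
S=optics.camera_info('scene'); im=optics.read_camera('scene')
g0=cv2.imread('pics/scene6.png')
print('tin region diff',cv2.absdiff(im,g0)[145:205,340:395].max(), 'carriage diff',cv2.absdiff(im,g0)[165:205,240:285].mean())
m=cv2.inRange(cv2.cvtColor(im,cv2.COLOR_BGR2HSV),(5,90,40),(22,255,255))[145:190,345:390]; ys,xs=np.nonzero(m); print('file px',xs.mean()+345,ys.mean()+145,len(xs),ys.min()+145)
print(manip.read_state()['time_s']); print(workorder.job_done())
E
```

```text
200.0 [-0.3 -0.3 -0.3] 5.56 213
48.6167
tin region diff 29 carriage diff 3.158333333333333
file px 365.2741935483871 163.24193548387098 62 158
50.1667
the job is handed in; nothing more can be done
None
```

I handed the job in at about 50 s of the 72 s allowed: the file stands blade down in the upright tin, and the carriage is at the station at about 0.290 to 0.292 m by camera and force readings, held by the catch as far as I can tell; no verdict came back.

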